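# Lift the finished vial cassette out of its loading dock

## Task

The blue vial cassette has finished its run: swing its retaining strap down over the vials until the forked end sits fully home around the brass stud, then squeeze the cassette's two black side catches together and lift it straight up out of its bay. Finish while holding it, still squeezed, level and at rest about 10 cm above its bay, with the strap still shut; do not put it down or let go. Leave the orange cassette seated in its bay and do not disturb the other things on the bench.

Things in the scene. Friction and masses are not known exactly. Their poses are not given: they have to be found in the camera images.
- blue: Blue vial cassette to take out, 110 long (its x) x 40 wide (y), blue body 30 high, about 0.3 kg, seated in either of the dock's two bays with 1.5 play. Origin: centre of its underside, 50 above the table while seated; z up, x away from the robot. Five amber vials stand fixed in a row along x (caps' tops at z 46). Black spring catches amid its long sides lock it in the bay; it lifts only while both are in.
- blue_stud (a point): Top of the brass stud, 6 across, 54 above the blue cassette's underside and 49 from its middle towards the robot (-x), on which the strap's fork sits when shut.
- blue_strap (a joint): Angle of the blue cassette's steel strap: 0 = shut, level over the vial caps, fork around the stud; positive = swung up (1.57 upright, 1.75 end stop). Starts between 0.8 and 1.5. A stiff hinge (0.02 N m) holds it wherever it is left; no snap. Strap 3 thick, 10 to 17 wide, 115 long from the hinge to the pale tab at its free end; to shut it push its outer (upper) face.
- blue_strap_hinge (a point): Point on the strap's hinge axis, 50 along the blue cassette's +x (the end away from the robot) and 49 above its underside; the axis runs along the cassette's y. Axes as the cassette's.
- blue_strap_tip (a point): Free end of the blue cassette's strap, mid-thickness, 114 from the hinge axis.
- blue_catch_left (a joint): How far the blue cassette's +y catch is pressed in: 0 = sprung out, its foot hooked under the bay's steel keeper; 0.0065 m = fully in, at its stop. The spring needs 2 N to start and about 5.5 N at the stop; the hook is clear of the keeper from about 0.0045.
- blue_catch_right (a joint): The same for the -y side catch.
- blue_pad_left (a point): Centre of the +y catch's ribbed upright outer face, to be pinched: 24 long (cassette x) x 32 high, 26 to 58 above the cassette's underside (point at 42), 26 from its mid-plane. The pinch is along the cassette's y: 52 wide over both pads, 39 squeezed to the stops. Keep the fingertips above the bay's rails (tops 22 above the underside, 21 to 27 from the mid-plane); 50 free beside each pad.
- blue_pad_right (a point): The same point on the -y catch.
- orange: The orange vial cassette, otherwise the same as the blue one, seated in the other bay, 110 beside it, strap shut: leave it seated.
- orange_strap (a joint): Strap angle of the orange cassette; 0 = shut, as it starts.
- dock: White loading dock, fixed to the table, about 260 x 270, its deck 50 above the table, with two bays side by side centred 55 either side of its origin along its y, and a raised console (top 88 above the table, from x +99 to +157) along its far edge. Origin on the table below the midpoint between the bays; x away from the robot, z up. Cassettes seated in the bays have the dock's yaw.
- solvent_bottle: Amber bottle with blue cap, 68 across, 160 high; bystander. Origin: centre of its underside.
- cap_jar: Clear jar with white cap, 60 across, 65 high; bystander. Origin: centre of its underside.
- beaker: Glass beaker, 68 across, 85 high; bystander. Origin: centre of its underside.
- spatula: Thin double-ended steel lab spatula, 186 long, 6 thick, lying on the table; bystander. Origin: its underside at the middle.
- vial_tray: White divided tray, 100 x 130 x 35; bystander. Origin: centre of its underside.

How it is judged:
By the outcome, as a careful person would: the job done as asked, in the order asked, and still so for the second after the job is handed in, while the arm keeps its last pose, push and grip.
It also fails if it takes over 51 s, if anything falls off the work surface, if the arm or the gripper's body presses on something with over 40 N, if the wrist force passes 120 N, or if a joint passes its speed limit or range.

## Robot

A 6-joint arm with a two-finger parallel gripper is mounted at the origin on the work surface. World frame = base frame: x ahead of the robot, y to its left, z up, the work surface at z = 0. Lengths are in m, angles in rad, forces in N, time in s.
With the tool pointing down it reaches from about 0.25 to 0.775 m from the base axis. Payload 4 kg.
Tool frame: the origin (TCP) lies midway between the tips of the shut fingers; the grasp point (between the pads) lies 19 mm behind it; z points along the fingers, y is the direction in which the jaws open and shut (so a half turn about z gives the same grasp; the last joint's range is limited). The gripper opens to 94 mm and grips with 3 to 60 N. Pads are 16 mm wide; open, the fingers measure 119 mm over their backs; the gripper's body (75 mm by 177 mm) begins 78 mm behind the grasp point.
Start: joints at [-1.363, 0.087, 1.371, -0, 1.684, -0.103], TCP at [0.168, -0.524, 0.206] pointing down, gripper open.
Joint ranges: [-3.1, 3.1], [-0.76, 2.03], [0.27, 2.55], [-1.08, 4.22], [0.17, 2.65], [-2.57, 2.57]. Speed limits (rad/s): [2.79, 2.79, 3.14, 3.14, 3.14, 3.14].

## Interface

Orientations are given as [roll, pitch, yaw] about the fixed x, y, z axes, in that order (R = Rz(yaw) Ry(pitch) Rx(roll)).
In Python, from bench import get_obs, snapshot, ticket gives the robot as it stands.
- The arm moves only by the shell command python3 -m creep 'ROWS' [OPENING]. ROWS is JSON, a list that holds one entry, the list of rows, each a list of 4 numbers: the shift along the tool's x, y, z in mm, then the turn about the tool's z in degrees. A call has 1 to 8 rows; each row shifts and turns the commanded pose from where the row before left it, along the tool's axes as they then stand; what a row does not reach is not made up. A row lasts 1/8 s, in which the tool goes at most 62.5 mm and 10.7 degrees, less where a joint would pass 70% of its speed; a pose out of reach is approached as far as the arm can. A call with a gripper value outside its range is refused whole. OPENING is the opening, from 0 (shut) to 1 (fully open), set as the call begins (- or left out, the last holds). The fingers move at their own pace and stop on an object; the grip force is fixed at half the most. Time passes only in rows, so rows that do not move let the fingers close. It gives the time, the measured TCP pose, the force and the opening at its end, in the units of the state.
- get_obs(): the state, without advancing time (a new reading comes with each control period).
- snapshot(name): name is "scene" or "top"; returns a dict with "color" (420x560x3 uint8, red, green, blue), "depth" (420x560 float32, m along the optical axis (not along the pixel's ray), 0 where there is no reading), "fx", "fy", "cx", "cy" (pixels), "distortion" ([k1, k2, p1, p2, k3] as OpenCV has them; the pictures are not rectified), "extrinsics" (4x4, takes a point from world to camera coordinates). Camera axes: x right, y down, z forward; pixel columns grow to the right and rows downward; lengths in m; the calibration is good to about 2 mm. A picture is of the moment at which its call begins.
- ticket.close_job(): hands the job in, once; it reports no verdict.
The state is a dict: "time": time; "joint_positions": joint angles; "qvel": joint speeds; "joint_torque": joint torques, N m; "tool_pos": TCP position; "ee_rot": TCP orientation; "wrist_force": force on the tool from outside, world axes, zero at the start; "wrist_torque": the same for the moment, N m; "width": finger opening in m.
Only numpy, scipy, OpenCV 4.12 (cv2) and the standard library are available. Lean on these libraries where they do the work, as an engineer would, in place of code of your own. Each camera call takes 0.05 s, during which the arm holds its last target. There are 200 camera calls.

## Working session

There is one attempt and no reset: what is moved stays moved. The work goes in short steps, Python scripts to look and compute and a shell command to move; the robot and the scene stay as the last step left them, time stands still between calls to the robot, and variables do not carry over. Pictures are saved under pics/ and viewed, on a budget of 10 in all, crops included, one or two more only if the job needs it, and the job is handed in when it is done.

```bash
mkdir -p pics
cat > h.py <<'E'
import numpy as np, cv2
from bench import get_obs, snapshot, ticket
def snap(n,f=None):
    s=snapshot(n)
    if f: cv2.imwrite('pics/'+f,s['color'][:,:,::-1])
    return s
def K(s): return np.array([[s['fx'],0,s['cx']],[0,s['fy'],s['cy']],[0,0,1]])
def cloud(s):
    h,w=s['depth'].shape
    u,v=np.meshgrid(np.arange(w),np.arange(h))
    p=cv2.undistortPoints(np.stack([u,v],-1).reshape(-1,1,2).astype(np.float64),K(s),np.array(s['distortion'])).reshape(h,w,2)
    d=s['depth'].astype(float)
    c=np.dstack([p*d[...,None],d])
    E=np.array(s['extrinsics'])
    P=(c-E[:3,3])@E[:3,:3]
    P[d==0]=np.nan
    return P
def proj(s,p):
    E=np.array(s['extrinsics'])
    return cv2.projectPoints(np.array(p,float).reshape(-1,1,3),cv2.Rodrigues(E[:3,:3])[0],E[:3,3],K(s),np.array(s['distortion']))[0].reshape(-1,2)
E
python3 - <<'E'
from h import *
a=snap('scene');b=snap('top')
cv2.imwrite('pics/a.png',a['color'][:,:,::-1]);cv2.imwrite('pics/b.png',b['color'][:,:,::-1])
np.savez('pics/ab.npz',a=cloud(a),b=cloud(b),ac=a['color'],bc=b['color'])
print(get_obs()); print(a['extrinsics'],b['extrinsics'])
E
```

```text
{'time': 0.1, 'joint_positions': array([-1.36307005e+00,  8.78443737e-02,  1.37209774e+00, -1.99536258e-06,
        1.68358216e+00, -1.03100361e-01]), 'qvel': array([ 0.00066446, -0.00124459, -0.00412502,  0.00279242, -0.00118279,
       -0.00042817]), 'joint_torque': array([ 2.70323646e-03, -3.41252589e+01, -3.03301084e+01,  7.20254774e-02,
        3.05213663e-02, -9.75736612e-05]), 'tool_pos': array([ 0.16810815, -0.52316339,  0.20444402]), 'ee_rot': array([-3.13967109e+00, -1.96825347e-04,  3.10826231e-01]), 'wrist_force': array([-0.24876755,  0.37855707,  0.10517536]), 'wrist_torque': array([ 0.03036143,  0.00207829, -0.05493827]), 'width': 0.09396338280815641}
[[ 0.84941821  0.52770318 -0.00424898 -0.40940968]
 [ 0.39282315 -0.63764389 -0.66264639 -0.14465398]
 [-0.35238995  0.56119482 -0.74892036  1.537379  ]
 [ 0.          0.          0.          1.        ]] [[-0.00959242 -0.99982595  0.01600174 -0.00949716]
 [-0.98884559  0.00710601 -0.14877469  0.50559979]
 [ 0.14863509 -0.01725036 -0.98874164  1.127918  ]
 [ 0.          0.          0.          1.        ]]
```

View pics/a.png

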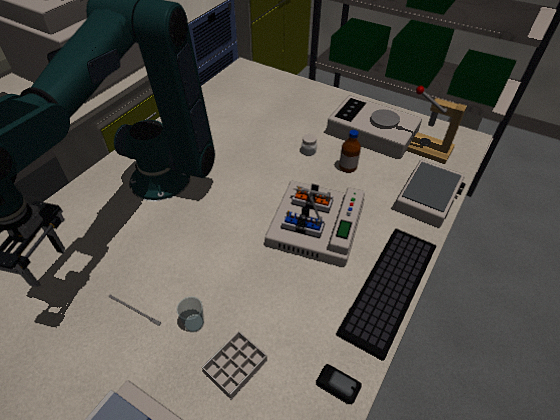

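View pics/b.png

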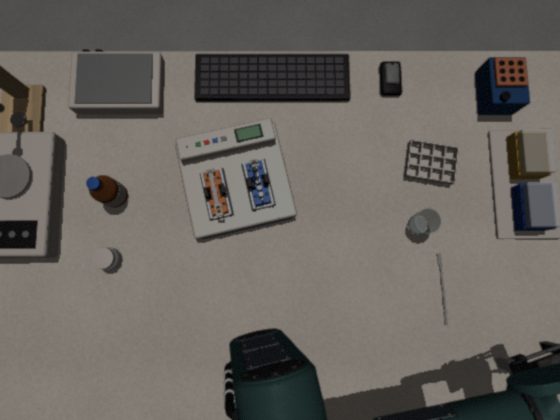

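The scene shows the dock at about (315,222). In the top view blue is at (259,184), orange at (216,193), with the dock yawed about 10°. Next I measure them.

Run:
```python
from h import *
z=np.load('pics/ab.npz')
b=z['b'];c=z['bc'].astype(int)
hs=cv2.cvtColor(z['bc'],cv2.COLOR_RGB2HSV).astype(int)
sl=np.zeros(c.shape[:2],bool); sl[118:245,170:300]=1
deck=sl&(abs(b[...,2]-.05)<.006)
# console top
con=sl&(abs(b[...,2]-.088)<.005)
def rect(m):
    m=cv2.morphologyEx(m.astype(np.uint8),cv2.MORPH_OPEN,np.ones((3,3)))
    n,l,st,_=cv2.connectedComponentsWithStats(m); k=1+st[1:,4].argmax()
    p=b[l==k]; r=cv2.minAreaRect((p[:,:2]*1000).astype(np.float32)); return r,np.nanmedian(p[:,2]),len(p)
print('deckall',rect(sl&(b[...,2]>.035)))
print('console',rect(con&(np.arange(420)[:,None]<165)))
for n,m in (('blue',(hs[...,0]>100)&(hs[...,0]<130)&(hs[...,1]>120)),('orange',(hs[...,0]<14)&(hs[...,1]>150))):
    m=m&sl&(b[...,2]>.06)&(np.arange(420)[:,None]>150)
    p=b[m];print(n,cv2.minAreaRect((p[:,:2]*1000).astype(np.float32)),np.nanmedian(p[:,2]),len(p))
# high points (strap)
for k in 'ab':
    P=z[k]; m=(P[...,2]>.108)&(np.hypot(P[...,0]-.5,P[...,1]-.04)<.2)
    p=P[m]; print(k,len(p)); print(np.c_[np.argwhere(m)[:,::-1],(p*1000).round()][::max(1,len(p)//35)].astype(int).tolist())
for n,k,(x0,x1,y0,y1) in (('top','bc',(165,305,110,250)),('scene','ac',(255,375,170,275))):
    im=cv2.resize(z[k][y0:y1,x0:x1,::-1],None,fx=4,fy=4,interpolation=cv2.INTER_CUBIC); im=cv2.convertScaleAbs(im,alpha=1.4)
    cv2.imwrite(f'pics/crop_{n}.png',im)
```

```text
deckall (((588.4129638671875, 99.02336120605469), (258.3680725097656, 271.9765625), 12.486148834228516), np.float64(0.05178000969085797), 10527)
console (((685.338623046875, 120.62675476074219), (58.27507400512695, 248.61737060546875), 12.591885566711426), np.float64(0.0876711602850832), 1941)
blue ((560.0277709960938, 92.8338851928711), (105.8966064453125, 149.57933044433594), 10.846436500549316) 0.07906879103460489 275
orange ((546.7735595703125, 145.62344360351562), (105.65496826171875, 38.09444046020508), 13.029217720031738) 0.07923321017076468 202
a 126
[[311, 184, 530, 163, 110], [311, 185, 532, 160, 109], [314, 185, 542, 161, 113], [316, 186, 549, 162, 111], [309, 190, 580, 46, 206], [310, 191, 581, 51, 198], [310, 192, 582, 48, 197], [309, 193, 545, 122, 111], [312, 193, 553, 126, 112], [310, 194, 583, 49, 189], [308, 195, 584, 33, 199], [311, 195, 586, 49, 186], [308, 196, 584, 34, 194], [309, 197, 586, 35, 190], [309, 198, 588, 33, 189], [312, 198, 590, 48, 177], [312, 199, 592, 46, 175], [312, 200, 592, 47, 171], [313, 201, 594, 48, 167], [313, 202, 596, 46, 166], [312, 20
[... 1108 characters left out ...]
, 109], [265, 178, 576, 20, 108], [249, 179, 573, 59, 113], [266, 179, 573, 18, 111], [268, 179, 573, 13, 110], [265, 181, 569, 20, 108], [266, 182, 566, 18, 110], [221, 184, 562, 128, 109], [223, 184, 561, 123, 109], [249, 184, 561, 59, 111], [251, 184, 561, 54, 111], [249, 185, 559, 59, 109], [223, 186, 557, 123, 109], [205, 187, 554, 167, 108], [223, 187, 554, 123, 110], [205, 188, 551, 166, 113], [220, 188, 552, 130, 108], [222, 188, 551, 125, 110], [206, 189, 549, 164, 108], [223, 189, 549, 123, 111], [203, 190, 547, 172, 109], [206, 190, 547, 164, 110], [207, 191, 544, 162, 111], [204, 192, 542, 169, 109], [222, 192, 542, 125, 109], [205, 193, 540, 167, 108], [205, 196, 532, 167, 108]]
```

View pics/crop_top.png

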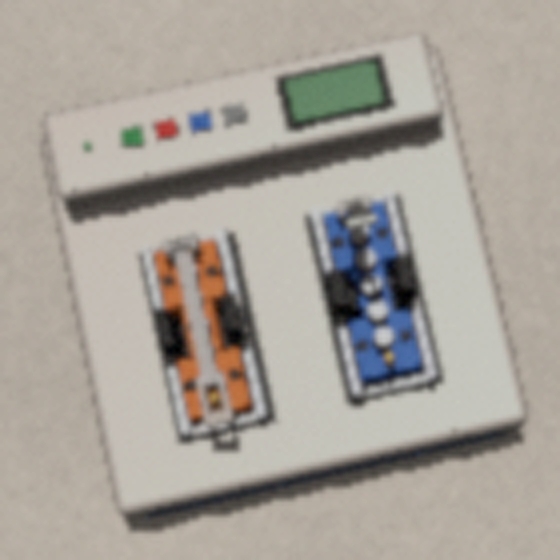

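View pics/crop_scene.png

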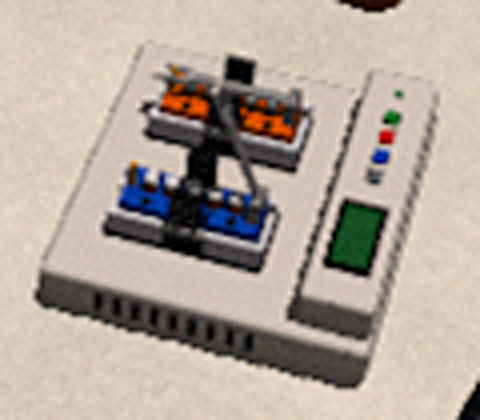

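Crops: the blue body lies at about x 340–420, y 210–385 in the 4x top crop, with its stud near (388,355). The steel strap rises from the hinge at (358,215) and leans back toward the robot. In the scene crop the orange strap is shut. I fit the blue pose and strap angle and work out the approach.

Run:
```python
from h import *
z=np.load('pics/ab.npz')
yaw=np.radians(12.55);R=np.array([[np.cos(yaw),-np.sin(yaw)],[np.sin(yaw),np.cos(yaw)]])
o=np.array([.5723,.0391])
for k in 'ab':
    P=z[k];hs=cv2.cvtColor(z[k+'c'],cv2.COLOR_RGB2HSV).astype(int)
    L=(P[...,:2]-o)@R; near=(abs(L[...,0])<.075)&(abs(L[...,1])<.04)
    m=near&(hs[...,0]>100)&(hs[...,0]<130)&(hs[...,1]>120)&(P[...,2]>.06)
    p=P[m];print(k,'blue',cv2.minAreaRect((p[:,:2]*1000).astype(np.float32)),np.percentile(L[m],[1,99],axis=0).round(4).tolist(),len(p))
    m=near&(abs(L[...,0])<.016)&(abs(L[...,1])>.012)&(P[...,2]>.1)&(P[...,2]<.116)
    print('catch',(L[m]*1000).round().astype(int).tolist())
    m=near&(P[...,2]>.118); q=L[m]; zz=P[m][:,2]
    th=np.arctan2(zz-.099,.05-q[:,0]);r=np.hypot(zz-.099,.05-q[:,0]);print('strap',np.median(th[r>.04]),r.max(),np.median(q[:,1]))
y=R.T@np.array(get_obs()['tool_pos'][:2]-o);print('tcp in cassette',y)
```

```text
a blue ((572.2902221679688, 35.34186553955078), (108.03600311279297, 49.840885162353516), 15.122172355651855) [[-0.0526, -0.0267], [0.052, 0.0197]] 210
catch [[-13, 25], [-9, 22], [-6, 23], [-14, 17], [-12, 22], [-9, 21], [-5, 19], [-3, 25], [0, 24], [3, 25], [6, 27], [-14, 18], [-11, 18], [-9, 21], [-5, 17], [-2, 20], [2, 17], [4, 20], [7, 22], [-13, 15], [-6, 13], [-5, 19], [0, 14], [1, 20], [5, 16], [8, 19], [-12, 13], [-4, 16], [-1, 17], [3, 13], [5, 17], [8, 18], [-13, -19], [-9, -20], [-6, -19], [-3, -19], [-14, -25], [-11, -23], [-8, -24], [-5, -22], [-2, -22], [0, -18], [3, -18], [6, -20], [-13, -29], [-11, -24], [-8, -24], [-5, -25], [2, -27], [4, -22], [7, -24], [-10, -25], [-7, -28], [-4, -25], [0, -30], [1, -23], [5, -26], [8, -24], [-9, -29], [-4, -27], [2, -25], [5, -26], [8, -26]]
strap 1.1975542003320632 0.1194895899609731 -0.0017795563200709943
b blue ((570.6656494140625, 38.284889221191406), (106.1259765625, 38.065773010253906), 11.98901081085205) [[-0.0544, -0.0183], [0.0503, 0.0181]] 273
catch [[13, -22], [11, -25], [10, -17], [10, -19], [9, -22], [9, -24], [10, -
[... 165 characters left out ...]
[10, 24], [10, 21], [8, 19], [8, 16], [0, -17], [0, -19], [0, -22], [-1, -24], [7, 24], [7, 22], [5, 19], [5, 17], [-1, -17], [-2, -19], [-4, -21], [-4, -24], [-5, -26], [5, 25], [4, 22], [4, 20], [4, 18], [-5, -18], [-6, -21], [-6, -23], [-6, -26], [3, 25], [2, 23], [2, 21], [1, 18], [-8, -18], [-8, -20], [-8, -23], [-9, -25], [1, 26], [-1, 23], [-1, 21], [-1, 19], [-2, 16], [-10, -17], [-11, -20], [-11, -22], [-11, -25], [-3, 24], [-4, 22], [-4, 19], [-5, 17], [-6, 25], [-7, 22], [-7, 20], [-8, 17], [-8, 25], [-9, 23], [-8, 20], [-10, 18], [-10, 26], [-11, 23], [-11, 21], [-11, 18]]
strap 1.2390274093361402 0.1171444199444967 -0.0002757550553955012
tcp in cassette [-0.51670946 -0.46100164]
```

```bash
python3 -m creep '[[[0,0,-28,5.3],[0,0,-28,0],[36,-29,0,0],[36,-29,0,0],[36,-29,0,0],[36,-29,0,0],[36,-29,0,0],[36,-29,0,0]]]' 0 && python3 -m creep '[[[36,-29,0,0],[36,-29,0,0],[36,-29,0,0],[36,-29,0,0],[36,-29,0,0],[36,-29,0,0],[36,-29,0,0],[0,0,0,0]]]'
cat >> h.py <<'E'
yaw=np.radians(12.55);R=np.array([[np.cos(yaw),-np.sin(yaw)],[np.sin(yaw),np.cos(yaw)]])
o=np.array([.5713,.0385])
def where():
    s=get_obs(); print('t',round(s['time'],2),'cass xy mm',(R.T@(s['tool_pos'][:2]-o)*1000).round(1),'z',(s['tool_pos'][2]*1000).round(1),'yaw err deg',np.degrees(s['ee_rot'][2]-yaw).round(2),'rot',s['ee_rot'].round(4),'F',s['wrist_force'].round(1),'w',s['width'].round(4))
E
python3 -c "from h import *;where()"
```

```text
time: 1.1
tool_pos: [0.342, -0.3056, 0.261]
ee_rot: [-3.141, 0.0, 0.218]
wrist_force: [0.4, 0.7, -0.2]
width: 0.0173
time: 2.1
tool_pos: [0.5442, -0.0519, 0.26]
ee_rot: [-3.14, 0.002, 0.223]
wrist_force: [-0.8, -1.0, 0.2]
width: 0.0003Traceback (most recent call last):
  File "<string>", line 1, in <module>
    from h import *;where()
                    ~~~~~^^
  File "h.py", line 24, in where
    s=get_obs(); print('t',round(s['time'],2),'cass xy mm',(R.T@(s['tool_pos'][:2]-o)*1000).round(1),'z',(s['tool_pos'][2]*1000).round(1),'yaw err deg',np.degrees(s['ee_rot'][2]-yaw).round(2),'rot',s['ee_rot'].round(4),'F',s['wrist_force'].round(1),'w',s['width'].round(4))
                                                                                                                                                                                                                                                             ^^^^^^^^^^^^^^^^
AttributeError: 'float' object has no attribute 'round'
```

```bash
sed -i "s/s\['width'\].round(4)/round(s['width'],4)/" h.py; python3 -m creep '[[[26.5,-20.5,0,0],[26.5,-20.5,0,0],[26.5,-20.5,0,0],[26.5,-20.5,0,0],[0,0,0,0],[0,0,0,0]]]' && python3 -c "from h import *;where()"
```

```text
time: 2.85
tool_pos: [0.6286, 0.0475, 0.2612]
ee_rot: [3.141, 0.001, 0.217]
wrist_force: [0.4, 0.6, -0.5]
width: 0.0003
t 2.85 cass xy mm [57.9 -3.7] z 261.2 yaw err deg -0.11 rot [3.1409e+00 1.2000e-03 2.1720e-01] F [ 0.4  0.6 -0.5] w 0.0003
```

```bash
python3 -m creep '[[[0,-3.7,-0,0],[0,0,31,0],[0,0,31,0],[0,0,31,0],[0,0,0,0]]]' && python3 -m creep '[[[-8,0,0,0],[-8,0,0,0],[-9,0,0,0],[-7,0,2,0],[-7,0,3,0],[-7,0,3,0],[0,0,0,0]]]'
python3 - <<'E'
from h import *
where()
s=snap('scene');im=s['color'][150:290,230:400,::-1];cv2.imwrite('pics/c.png',cv2.resize(cv2.convertScaleAbs(im,alpha=1.4),None,fx=4,fy=4,interpolation=cv2.INTER_CUBIC))
E
```

```text
time: 3.48
tool_pos: [0.6261, 0.0517, 0.1655]
ee_rot: [-3.14, 0.006, 0.217]
wrist_force: [-0.1, -0.3, 0.0]
width: 0.0009
time: 4.35
tool_pos: [0.5827, 0.0423, 0.16]
ee_rot: [-3.141, 0.001, 0.218]
wrist_force: [0.5, -0.1, 1.5]
width: 0.0006
t 4.35 cass xy mm [12.   1.3] z 160.0 yaw err deg -0.05 rot [-3.1414e+00  1.1000e-03  2.1820e-01] F [ 0.5 -0.1  1.5] w 0.0006
```

View pics/c.png

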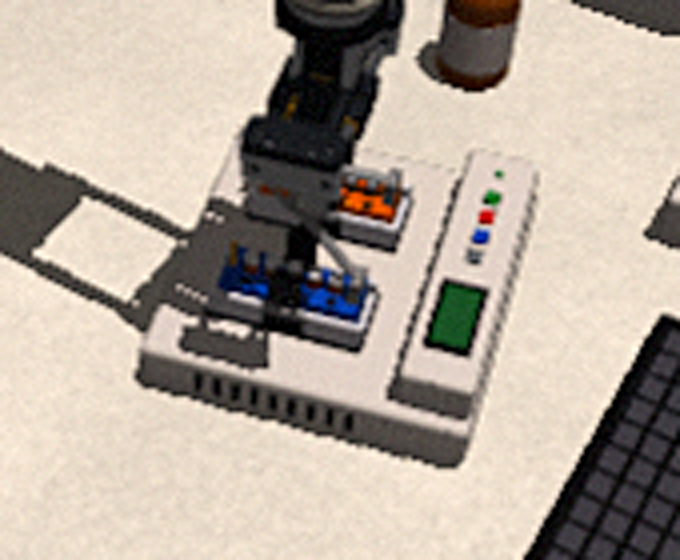

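The strap now leans from its hinge at (360,285) up to the fingers at about (300,240), so it is following the push. I continue the arc.

```bash
python3 -m creep '[[[-9,0,7,0],[-9,0,8,0],[-7,0,10,0],[-7,0,10,0],[-4,0,8,0],[-3,0,8,0],[0,0,0,0]]]' && python3 -m creep '[[[-2,0,4,0],[0,0,2,0],[0,0,0,0]]]' && python3 -c "from h import *;where()"
```

```text
time: 5.28
tool_pos: [0.5448, 0.0339, 0.1085]
ee_rot: [-3.141, 0.002, 0.218]
wrist_force: [0.5, -1.1, -0.4]
width: 0.0007
time: 5.65
tool_pos: [0.5434, 0.0335, 0.1034]
ee_rot: [3.142, 0.0, 0.218]
wrist_force: [0.2, -0.7, -0.5]
width: 0.0006
t 5.65 cass xy mm [-28.3   1.2] z 103.4 yaw err deg -0.04 rot [3.1416e+00 1.0000e-04 2.1830e-01] F [ 0.2 -0.7 -0.5] w 0.0006
```

Now press gently until there is a contact force.

```bash
for i in 1; do python3 -m creep '[[[0,0,1.5,0],[0,0,0,0]]]'; python3 -m creep '[[[0,0,1.5,0],[0,0,0,0]]]'; python3 -m creep '[[[0,0,1,0],[0,0,0,0]]]';done
```

```text
time: 5.9
tool_pos: [0.5434, 0.0335, 0.1019]
ee_rot: [3.142, 0.0, 0.218]
wrist_force: [0.5, 0.8, 0.7]
width: 0.0005
time: 6.15
tool_pos: [0.5436, 0.0335, 0.1008]
ee_rot: [3.141, -0.0, 0.218]
wrist_force: [0.7, -0.4, 0.7]
width: 0.0005
time: 6.4
tool_pos: [0.5436, 0.0335, 0.1006]
ee_rot: [3.141, -0.001, 0.218]
wrist_force: [-1.9, 0.3, 4.7]
width: 0.0005
```

```bash
python3 -m creep '[[[0,0,1,0],[0,0,0,0]]]'; python3 -m creep '[[[0,0,1,0],[0,0,0,0],[0,0,0,0]]]'; python3 -m creep '[[[0,0,-20,0],[0,0,-30,0],[0,0,-35,0],[0,0,0,0],[0,0,0,0]]]' 1
python3 - <<'E'
from h import *
where()
s=snap('scene');im=s['color'][150:290,230:400,::-1];cv2.imwrite('pics/d.png',cv2.resize(cv2.convertScaleAbs(im,alpha=1.4),None,fx=4,fy=4,interpolation=cv2.INTER_CUBIC))
P=cloud(s);L=(P[...,:2]-o)@R
m=(abs(L[...,1])<.007)&(L[...,0]>-.075)&(L[...,0]<.055)&(P[...,2]>.085)&(P[...,2]<.15)
q=np.c_[L[m],P[m][:,2]]*1000;print(q[q[:,0].argsort()].round().astype(int).tolist())
E
```

```text
time: 6.65
tool_pos: [0.5437, 0.0335, 0.1004]
ee_rot: [3.141, -0.001, 0.218]
wrist_force: [-2.9, -0.5, 7.9]
width: 0.0005
time: 7.02
tool_pos: [0.5437, 0.0335, 0.1003]
ee_rot: [3.141, -0.002, 0.218]
wrist_force: [-4.2, -0.7, 9.7]
width: 0.0004
time: 7.65
tool_pos: [0.5429, 0.0335, 0.1812]
ee_rot: [-3.141, 0.002, 0.218]
wrist_force: [0.2, 0.5, -0.6]
width: 0.0472
t 7.65 cass xy mm [-28.8   1.3] z 181.2 yaw err deg -0.04 rot [-3.1412e+00  1.6000e-03  2.1830e-01] F [ 0.2  0.5 -0.6] w 0.0472
[[-67, 6, 103], [-67, 4, 101], [-64, 6, 103], [-64, -5, 106], [-64, -5, 97], [-63, 3, 103], [-62, 0, 101], [-61, -4, 102], [-61, 5, 101], [-60, -7, 100], [-57, 3, 105], [-53, 4, 101], [-53, -7, 102], [-52, 1, 100], [-51, -4, 92], [-50, -6, 103], [-50, 2, 104], [-49, 1, 100], [-49, 0, 97], [-48, -4, 93], [-47, 4, 103], [-45, 7, 101], [-42, -1, 101], [-41, 5, 100], [-41, -6, 101], [-39, -2, 102], [-38, -3, 100], [-38, 6, 104], [-38, -4, 91], [-38, 4, 101], [-37, -6, 90], [-37, 2, 100], [-35, -1, 94], [-35, -5, 103], [-35, -4, 93], [-34, -5, 90], [-34, 3, 100], [-32, -1, 90], [-32, -2, 101], [-31, -5, 9
[... 932 characters left out ...]
, [18, -2, 105], [18, -1, 100], [19, -1, 86], [19, -4, 98], [20, -5, 95], [21, 2, 102], [22, -1, 101], [22, -1, 96], [23, 3, 102], [24, 2, 98], [26, -4, 101], [26, 3, 103], [27, 1, 101], [28, -1, 94], [28, -3, 101], [29, 5, 102], [29, -5, 94], [30, 3, 100], [30, -6, 91], [30, -6, 86], [31, -1, 100], [32, -5, 100], [33, -5, 91], [33, 3, 100], [34, -3, 103], [35, -4, 100], [36, -5, 97], [36, -4, 91], [36, 5, 100], [36, -3, 86], [37, 0, 101], [37, 1, 91], [38, -2, 99], [39, 5, 101], [40, 0, 102], [41, -4, 103], [42, 5, 102], [42, -6, 91], [43, 1, 102], [44, -4, 103], [44, 6, 107], [45, 5, 103], [47, -3, 108], [47, -2, 103], [48, 5, 104], [49, 2, 103], [50, -1, 102], [51, -6, 104], [52, 1, 105]]
```

View pics/d.png

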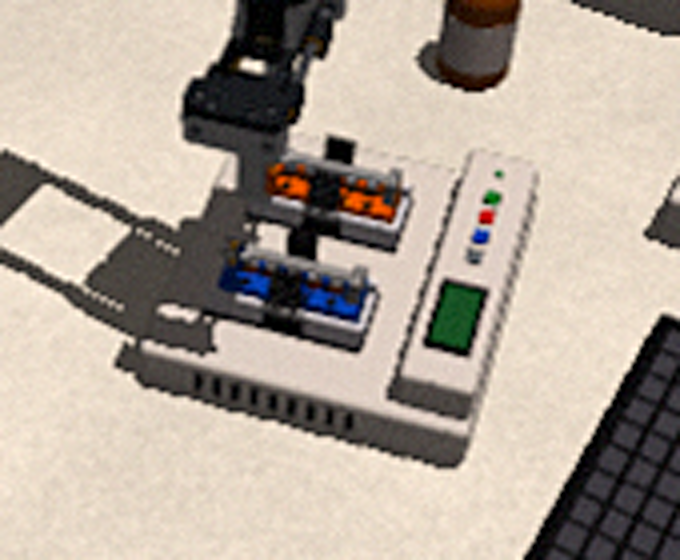

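The strap is level: z is about 101 along its whole length, lying from (235,245) to (365,280). Now I centre over the catches, open fully and descend.

```bash
python3 -m creep '[[[15,1.3,0,0],[13.8,0,0,0],[0,0,25,0],[0,0,0,0],[0,0,0,0]]]' 1
python3 - <<'E'
from h import *
where()
s=snap('top');im=s['color'][110:250,165:305,::-1];cv2.imwrite('pics/e.png',cv2.resize(cv2.convertScaleAbs(im,alpha=1.4),None,fx=4,fy=4,interpolation=cv2.INTER_CUBIC))
E
```

```text
time: 8.32
tool_pos: [0.5723, 0.0386, 0.1576]
ee_rot: [3.142, 0.0, 0.218]
wrist_force: [-0.2, -0.1, 0.3]
width: 0.0937
t 8.32 cass xy mm [ 1.  -0.1] z 157.6 yaw err deg -0.04 rot [3.1416 0.     0.2184] F [-0.2 -0.1  0.3] w 0.0937
```

View pics/e.png

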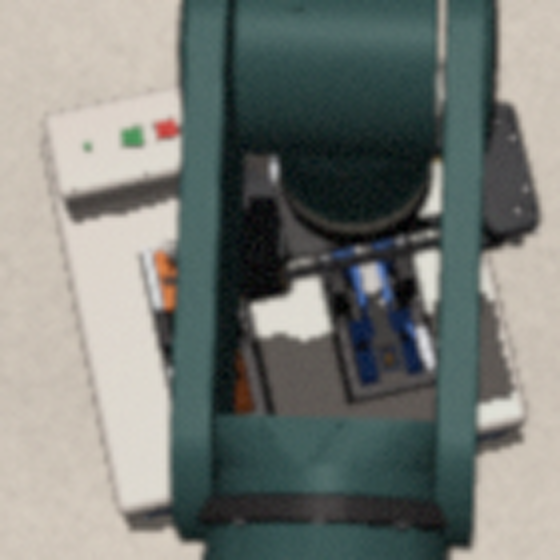

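The arm hides most of the view, but the blue stud shows inside the fork at (390,357). I descend, then squeeze.

```bash
python3 -m creep '[[[-0.5,0,25,0],[0,0,25,0],[0,0,15,0],[0,0,10,0],[0,0,4.5,0],[0,0,0,0],[0,0,0,0]]]' && python3 -m creep '[[[0,0,0,0],[0,0,0,0],[0,0,0,0],[0,0,0,0],[0,0,0,0],[0,0,0,0]]]' 0 && python3 -c "from h import *;where()"
```

```text
time: 9.25
tool_pos: [0.5719, 0.0384, 0.0789]
ee_rot: [3.141, -0.002, 0.218]
wrist_force: [-0.7, 0.4, 0.9]
width: 0.0937
time: 10.0
tool_pos: [0.5713, 0.0385, 0.0782]
ee_rot: [-3.141, -0.0, 0.218]
wrist_force: [-2.4, -1.1, 13.4]
width: 0.0374
t 10.0 cass xy mm [0. 0.] z 78.2 yaw err deg -0.04 rot [-3.1414 -0.      0.2184] F [-2.4 -1.1 13.4] w 0.0374
```

```bash
python3 -m creep '[[[0,0,-1.5,0],[0,0,-1.5,0],[0,0,0,0]]]' && python3 -m creep '[[[0,0,-3,0],[0,0,-3,0],[0,0,0,0],[0,0,0,0]]]'
python3 - <<'E'
from h import *
where()
s=snap('scene');im=s['color'][150:290,230:400,::-1];cv2.imwrite('pics/f.png',cv2.resize(cv2.convertScaleAbs(im,alpha=1.4),None,fx=4,fy=4,interpolation=cv2.INTER_CUBIC))
E
```

```text
time: 10.38
tool_pos: [0.5711, 0.0383, 0.0804]
ee_rot: [-3.141, 0.001, 0.218]
wrist_force: [0.0, -0.5, -3.3]
width: 0.0367
time: 10.88
tool_pos: [0.5713, 0.0383, 0.087]
ee_rot: [3.141, -0.0, 0.218]
wrist_force: [-0.6, -0.4, -3.0]
width: 0.0369
t 10.88 cass xy mm [ 0.  -0.2] z 87.0 yaw err deg -0.05 rot [ 3.1415 -0.      0.2183] F [-0.6 -0.4 -3. ] w 0.0369
```

View pics/f.png

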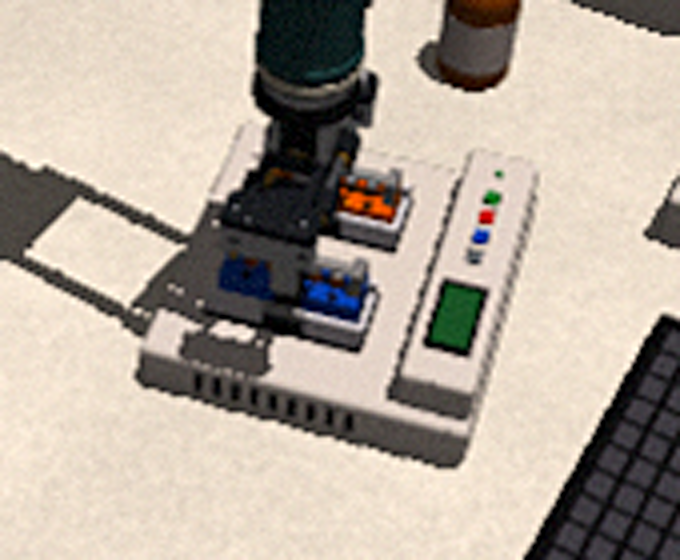

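A force of −3 N matches the cassette's weight. The blue body has risen level, its body now around (335,290), and orange is still seated. I lift the rest.

```bash
python3 -m creep '[[[0,0,-8,0],[0,0,-15,0],[0,0,-17,0],[0,0,-17,0],[0,0,-15,0],[0,0,-10,0],[0,0,-6,0],[0,0,-3,0]]]' && python3 -m creep '[[[0,0,0,0],[0,0,0,0],[0,0,0,0],[0,0,0,0]]]'
python3 - <<'E'
from h import *
where();print(abs(get_obs()['qvel']).max())
s=snap('scene');im=s['color'][130:270,230:400,::-1];cv2.imwrite('pics/g.png',cv2.resize(cv2.convertScaleAbs(im,alpha=1.4),None,fx=4,fy=4,interpolation=cv2.INTER_CUBIC))
P=cloud(s);L=(P[...,:2]-o)@R;hs=cv2.cvtColor(s['color'],cv2.COLOR_RGB2HSV)
m=(abs(L[...,1])<.009)&(abs(L[...,0])<.075)&(abs(L[...,0])>.02)&(P[...,2]>.19)&(P[...,2]<.22)
q=np.c_[L[m],P[m][:,2]]*1000
for a,b in ((-75,-55),(-55,-40),(-40,-20),(20,35),(35,55)):
    k=q[(q[:,0]>a)&(q[:,0]<b)];print(a,b,len(k),np.percentile(k[:,2],[50,75]).round(1) if len(k) else '')
b=(hs[...,0]>100)&(hs[...,0]<130)&(hs[...,1]>120)&(abs(L[...,0])<.07)&(abs(L[...,1])<.035)&(P[...,2]>.14)
q=np.c_[L[b],P[b][:,2]]*1000
for sgn in (-1,1):
    k=q[sgn*q[:,0]>18];print('blue',sgn,len(k),np.percentile(k[:,2],[5,95]).round(1),np.percentile(k[:,0],[2,98]).round(1))
E
```

```text
time: 11.92
tool_pos: [0.5712, 0.0384, 0.1779]
ee_rot: [-3.142, 0.0, 0.218]
wrist_force: [-0.3, -0.0, -2.4]
width: 0.0367
time: 12.42
tool_pos: [0.5712, 0.0384, 0.1777]
ee_rot: [-3.142, 0.0, 0.218]
wrist_force: [0.8, 0.2, -2.4]
width: 0.0367
t 12.43 cass xy mm [-0.1 -0.1] z 177.7 yaw err deg -0.04 rot [-3.1416e+00  5.0000e-04  2.1830e-01] F [ 0.8  0.2 -2.4] w 0.0367
0.0018000806329500933
-75 -55 13 [200.7 202.1]
-55 -40 6 [200.2 202.4]
-40 -20 11 [195.  196.3]
20 35 23 [199.8 201.7]
35 55 28 [201.  203.1]
blue -1 160 [154.3 431.2] [-52.3 -18.9]
blue 1 207 [155.3 519.5] [18.9 53.1]
```

View pics/g.png

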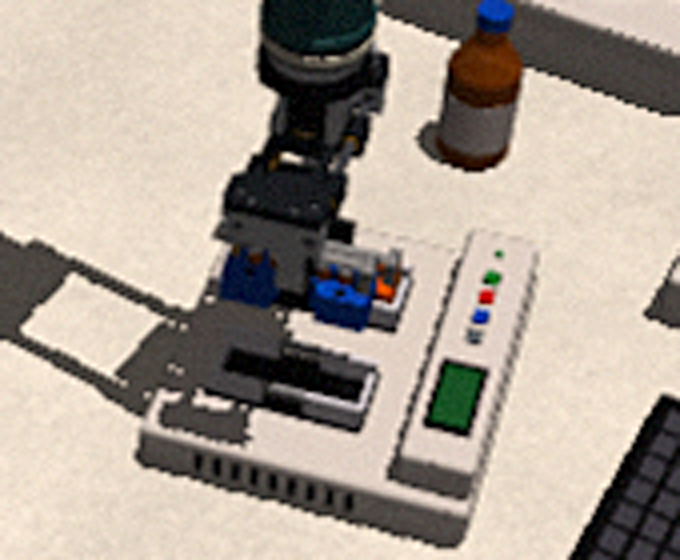

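The empty bay is at (310,385), and blue hangs level above it at about (250,275)–(345,300) with the strap shut. Orange is still seated behind it. I hand in.

```bash
python3 -c "from h import *;print(ticket.close_job());where()"
```

```text
the job is handed in; nothing more can be done
None
the job is handed in; nothing more can be done
```

The blue cassette is out of its bay and the job is handed in. It was held squeezed, level and at rest about 100 mm above the bay, with its strap shut. I pushed the strap down with the closed fingers, pressed it home at about 10 N, pinched both catches, and lifted straight up.

What the last checks showed:
- **Strap:** its top reads 200–203 mm at both the hinge end and the tab end, matching level and shut. Some scattered depth points (about 195 mm between x −40 and −20) sat lower and were not used.
- **Squeeze:** the fingers read 36.7 mm apart. That is about 2 mm less than the 39 mm stated for catches at their stops. I had no direct reading of the catches. I took them as fully in because the cassette came free.
- **Hold:** the wrist force was about −2.4 N, against roughly 3 N expected for the cassette. Joint speeds were close to zero at 12.4 s.
- **Pinch force:** a 13 N upward force appeared while the fingers closed. It went away on lifting. I did not find its cause.
- **Other objects:** the last picture shows the orange cassette still seated and the bottle standing. The other bystanders were outside that picture, but I saw no sign of contact on the way over.

I viewed nine pictures of the ten allowed. The `where()` call after handing in gave no reading, so there is no check from after that moment.

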